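Hold a tool chest's lid at its balance point for the lid stay

ROBOT

A 6-joint arm with a two-finger parallel gripper is mounted at the origin on the work surface. World frame = base frame: x ahead of the robot, y to its left, z up, the work surface at z = 0. Lengths are in m, angles in rad, forces in N, time in s.
With the tool pointing down it reaches from about 0.3 to 0.775 m from the base axis. Payload 14.6 kg.
Tool frame: the origin (TCP) lies between the finger pads; the fingertips stand 19 mm ahead of it and the grasp point (between the pads) is the TCP; z points along the fingers, y is the direction in which the jaws open and shut (so a half turn about z gives the same grasp; the last joint's range is limited). The gripper opens to 94 mm and grips with 3 to 60 N. Pads are 16 mm wide; open, the fingers measure 119 mm over their backs; the gripper's body (75 mm by 177 mm) begins 78 mm behind the grasp point.
Start: joints at [-1.393, 0.3, 1.521, -0, 1.321, -0.067], TCP at [0.133, -0.534, 0.224] pointing down, gripper open.
Joint ranges: [-3.03, 3.03], [-0.79, 2.21], [0.23, 2.52], [-1.04, 4.18], [0, 3.07], [-2.55, 2.55]. Speed limits (rad/s): [2.22, 2.22, 2.57, 3.14, 3.14, 3.14].

INTERFACE

Orientations are given as [roll, pitch, yaw] about the fixed x, y, z axes, in that order (R = Rz(yaw) Ry(pitch) Rx(roll)).
In Python, from station import telemetry, vision, ctrl gives the robot as it stands. The module is installed in compiled form; this text tells all that it offers.
- The arm moves only by the shell command python3 -m creep 'ROWS' [FORCE]. ROWS is JSON, a list of rows, each a list of 3 entries, a list of its own where there are three numbers: the shift along the tool's x, y, z in units of 50 mm (1.0 is 50 mm), then the turn about the tool's z in units of 8 degrees (1.0 is 8 degrees), then the opening, from 0 (shut) to 1 (fully open). In form: [[[tx, ty, tz], twist, gripper], ...]. A call has 1 to 12 rows; each row is the pose to reach, as a shift and turn from the pose commanded when the call began, along the tool's axes at that moment; what a row does not reach only later rows make up. A row lasts 1/10 s, in which the tool goes at most 50 mm and 8.59 degrees, less where a joint would pass 70% of its speed; a pose out of reach is approached as far as the arm can. A call with a gripper value outside its range is refused whole. The fingers move at their own pace and stop on an object; FORCE is the grip in N (left out, the last holds). Time passes only in rows, so rows that repeat a pose let the fingers close. It gives the time, the measured TCP pose, the force and the opening at its end, in the units of the state.
- telemetry.get_obs(): the state, without advancing time (a new reading comes with each control period).
- vision.camera(name): name is "side" or "top"; returns a dict with "img" (480x640x3 uint8, red, green, blue), "depth" (480x640 float32, m along the optical axis (not along the pixel's ray), 0 where there is no reading), "vertical_fov" (degrees; the focal length in pixels is half the picture's height over the tangent of half this angle, whatever the lens; pixels are square), "cx", "cy" (the principal point, pixels), "extrinsics" (4x4, takes a point from camera to world coordinates). Camera axes: x right, y down, z forward; pixel columns grow to the right and rows downward; lengths in m; the calibration is good to about 2 mm. A picture is of the moment at which its call begins.
- ctrl.hand_in(): hands the job in, once; it reports no verdict.
The state is a dict: "time_s": time; "qpos": joint angles; "joint_vel": joint speeds; "tau": joint torques, N m; "ee_pos": TCP position; "eef_rot": TCP orientation; "force": force on the tool from outside, world axes, zero at the start; "moment": the same for the moment, N m; "grip_width": finger opening in m.
Only numpy, scipy, OpenCV 4.12 (cv2) and the standard library are available. Lean on these libraries where they do the work, as an engineer would, in place of code of your own. Each camera call takes 0.05 s, during which the arm holds its last target.

TASK

The lid stay inside the steel tool chest has come off its stud and I want to pin it back on. Swing both hasps well down off the catches on the lid, then raise the lid gently by its bow handle to the point where it just balances over its hinges, neither falling shut nor falling over backwards, and keep hold of the handle there: finish while still gripping it, with the lid still. Never let the lid drop or fly over, and do not shift the things that stand close around the chest.

Things in the scene. Friction and masses are not known exactly. Their poses are not given: they have to be found in the camera images.
- chest: Grey sheet-steel tool chest, fixed to the table: 190 mm deep (x), 340 mm wide (y), body 85 mm high plus a 38 mm high box-shaped lid of the same outline: the lid's top is 123 mm above the table. Origin: centre of its underside. Its -x side is the front, with two hasps and a bow handle; the lid is hinged along the rear (+x) edge. The drop handles at its ends are not used.
- lid_hinge (a point): The middle of the lid's hinge line: on the chest's rear edge, 95 mm behind the chest's centre, 85 mm above the table. The hinge line runs along the chest's y.
- lid (a joint): The lid, 0.6 to 0.9 kg with handle. Value in rad: 0 = shut, growing as its front edge rises; at 1.57 the top plate is upright; stop at 1.95, fallen over backwards. Nearly free hinge (0.02 N m). As its weight lies above the hinge line, the lid balances at 1.33 (76 degrees from shut), with the top plate still 14 degrees short of upright: below that it falls shut, above it falls over.
- lid_front (a point): On the lid's front skirt, midway between the two legs (110 mm apart) of the steel bow handle, 18 mm above the lid's lower edge, 190 mm from the hinge line; its -x points out from the lid's front to the handle's bar, a round bar 12 mm thick, 90 mm straight, parallel to the hinge. The bar may turn in the grip as the lid swings.
- handle_bar (a point): The middle of the handle's bar, on its axis. Lid shut: 103 mm above the table, 40 mm in front of the lid (34 mm clear gap), 230 mm in front of the hinge line and 18 mm above it; it swings about the hinge line at 231 mm. At the balance point it is 38 mm in front of the hinge line and 313 mm above the table.
- hasp_left (a joint): Left (+y) steel hasp strap. Joint value in rad: 0 = standing straight up with its slot over the lid's staple, growing as its top end swings out from the chest and down; 1.57 = sticking straight out, level; 2.8 = hanging down, its stop. Starts at 0 to 0.1. Stiff hinge (0.05 N m, 0.7 N at the tip): stays where it is left. Clear of the staple from 0.5; counts as off from 1.05 (60 degrees) on.
- hasp_right (a joint): Right (-y) steel hasp strap. Joint value in rad: 0 = standing straight up with its slot over the lid's staple, growing as its top end swings out from the chest and down; 1.57 = sticking straight out, level; 2.8 = hanging down, its stop. Starts at 0 to 0.1. Stiff hinge (0.05 N m, 0.7 N at the tip): stays where it is left. Clear of the staple from 0.5; counts as off from 1.05 (60 degrees) on.
- hasp_left_knuckle (a point): The left hasp's hinge, on the chest's front 100 mm left (+y) of the middle, 58 mm above the table and 6 mm out. The strap (28 mm wide, 3 mm thick, 84 mm long) stands up from here in front of the lid; its slot is over a wire staple on the lid's front, so the lid cannot lift more than a few mm until it is swung off.
- hasp_right_knuckle (a point): The right hasp's hinge, on the chest's front 100 mm right (-y) of the middle, 58 mm above the table and 6 mm out. The strap (28 mm wide, 3 mm thick, 84 mm long) stands up from here in front of the lid; its slot is over a wire staple on the lid's front, so the lid cannot lift more than a few mm until it is swung off.
- hasp_left_tip (a point): The middle of the top edge of the left hasp's strap, 84 mm from its hinge; a thumb lip is bent outwards there, 11 mm away from the chest. With the strap up, its top 19 mm stands proud of the lid's top, so that a finger can go behind it, above the lid, and push it outwards; the strap's back is 5 mm in front of the lid's front face.
- hasp_right_tip (a point): The middle of the top edge of the right hasp's strap, 84 mm from its hinge; a thumb lip is bent outwards there, 11 mm away from the chest. With the strap up, its top 19 mm stands proud of the lid's top, so that a finger can go behind it, above the lid, and push it outwards; the strap's back is 5 mm in front of the lid's front face.
- mug: Bystander: white ceramic mug, 76 mm across, 85 mm high, to the front left of the chest. Origin: centre of its underside.
- loop_tool: Bystander: wooden clay-trimming tool with a wire loop at each end, 200 mm long, 13 mm thick, lying on the table in front of the chest. Origin: its middle, on the table; its x runs along it.
- glaze_jar: Bystander: clear jar with a white cap, 68 mm across, 100 mm high, beyond the chest's left end. Origin: centre of its underside.
- mould: Bystander: two-part plaster mould, 90 x 120 x 64 mm, beyond the chest's right end. Origin: centre of its underside.
- cone_box: Bystander: small cardboard carton, 60 x 100 x 36 mm, to the front right of the chest. Origin: centre of its underside.

How it is judged:
By the outcome, as a careful person would: the job done as asked, in the order asked, and still so for the second after the job is handed in, while the arm keeps its last pose, push and grip.
It also fails if it takes over 51 s, if anything falls off the work surface, if the arm or the gripper's body presses on something with over 40 N, if the wrist force passes 120 N, or if a joint passes its speed limit or range.

## Working session

There is one attempt and no reset: what is moved stays moved. The work goes in short steps, Python scripts to look and compute and a shell command to move; the robot and the scene stay as the last step left them, time stands still between calls to the robot, and variables do not carry over. Pictures are saved under pics/ and viewed, and the job is handed in when it is done.

I'll start by looking at the state and both cameras.

```bash
mkdir -p pics; ls; cat > h.py <<'E'
import numpy as np, cv2
from station import telemetry, vision, ctrl
def cam(n):
    c=vision.camera(n); c['f']=240/np.tan(np.radians(c['vertical_fov'])/2); return c
def save(c,p): cv2.imwrite(p,cv2.cvtColor(c['img'],cv2.COLOR_RGB2BGR))
def pts(c):
    d=c['depth'];v,u=np.mgrid[0:480,0:640]
    P=np.stack([(u-c['cx'])*d/c['f'],(v-c['cy'])*d/c['f'],d],-1)
    E=np.array(c['extrinsics']);return P@E[:3,:3].T+E[:3,3]
def ray(c,u,v):
    E=np.array(c['extrinsics']);r=E[:3,:3]@np.array([(u-c['cx'])/c['f'],(v-c['cy'])/c['f'],1]);return E[:3,3],r
def onz(c,u,v,z):
    o,r=ray(c,u,v);return o+r*(z-o[2])/r[2]
def proj(c,p):
    E=np.array(c['extrinsics']);q=E[:3,:3].T@(np.array(p)-E[:3,3]);return c['cx']+c['f']*q[0]/q[2],c['cy']+c['f']*q[1]/q[2]
E
python3 - <<'E'
from h import *
np.set_printoptions(precision=4,suppress=True)
o=telemetry.get_obs();print(o)
for n in('top','side'):
    c=cam(n);save(c,f'pics/{n}0.png');print(n,c['f'],c['cx'],c['cy'],np.array(c['extrinsics']))
    np.savez(f'{n}0.npz',**{k:np.array(v) for k,v in c.items()})
E
```

```text
pics
{'time_s': 0.0, 'qpos': array([-1.3926,  0.3004,  1.5216, -0.    ,  1.3207, -0.0666]), 'joint_vel': array([-0.0004,  0.0011,  0.0001,  0.0014, -0.0001,  0.001 ]), 'tau': array([  0.0026, -53.1801, -35.2735,   0.071 ,   0.0244,  -0.0001]), 'ee_pos': array([ 0.1332, -0.5334,  0.2239]), 'eef_rot': array([-3.1404, -0.0001,  0.2448]), 'force': array([-0.1475, -0.0683,  0.3581]), 'moment': array([ 0.037 , -0.0218,  0.0238]), 'grip_width': 0.09423779724385531}
top 583.804460549968 325.1073849666141 243.23225262304467 [[ 0.0017 -0.9978  0.0665  0.4749]
 [-0.9999 -0.0024 -0.0104  0.0197]
 [ 0.0105 -0.0665 -0.9977  1.3153]
 [ 0.      0.      0.      1.    ]]
side 450.6125153144545 320.50841664814936 247.0051708112426 [[ 0.9951 -0.0636  0.0751  0.4829]
 [-0.098  -0.7134  0.6939 -0.5861]
 [ 0.0095 -0.6978 -0.7162  0.6972]
 [ 0.      0.      0.      1.    ]]
```

View pics/top0.png

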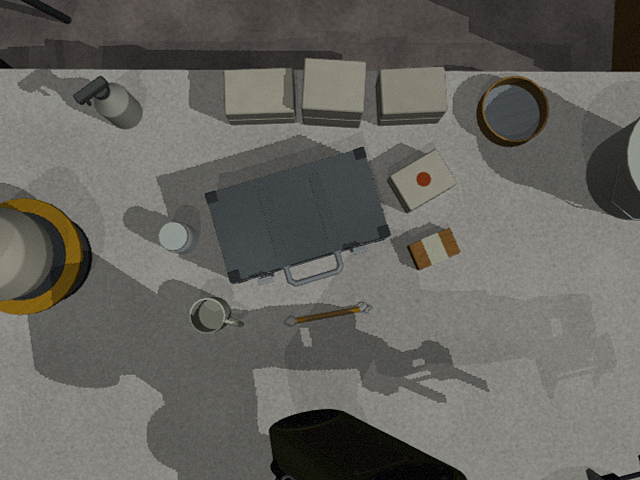

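View pics/side0.png

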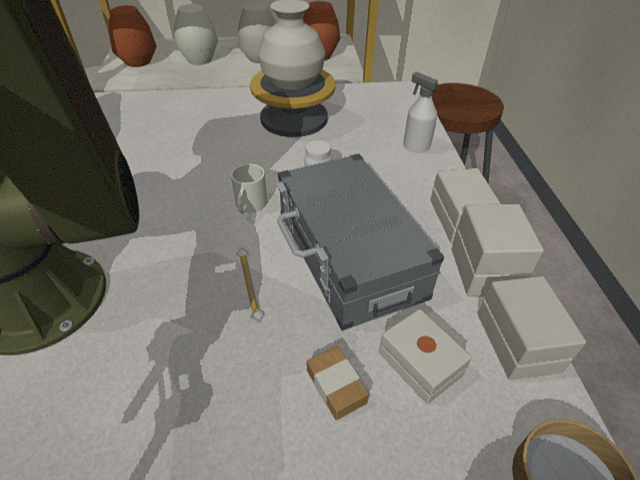

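The top view shows the lid with its corners near (207,193), (364,149), (388,238) and (232,282). The handle bar runs from about (291,284) to (342,268), with a hasp on each side of it. The mug is at (210,316), the loop tool at (328,315) and the cone box at (433,248). Next I'll measure these.

```bash
cat > m0.py <<'E'
from h import *
np.set_printoptions(precision=4,suppress=True)
C={n:dict(np.load(f'{n}0.npz')) for n in('top','side')}
for n,c in C.items():
    for k in('f','cx','cy'): c[k]=float(c[k])
c=C['top'];P=pts(c);ok=c['depth']>0
m=(ok&(P[...,2]>.112)&(P[...,2]<.135)).astype(np.uint8);m[:, :195]=0;m[:,400:]=0;m[:130]=0;m[300:]=0
m=cv2.morphologyEx(m,cv2.MORPH_OPEN,np.ones((9,9)))
k=max(cv2.findContours(m,0,2)[0],key=cv2.contourArea)
q=P[m>0];print('lid z',np.median(q[:,2]),len(q))
r=cv2.minAreaRect(np.array([onz(c,*p[0],.123)[:2] for p in k],np.float32)*1000);print(r,cv2.boxPoints(r))
E
python3 m0.py
python3 - <<'E'
import cv2
for n,(x0,y0,x1,y1) in (('top',(200,220,400,300)),('side',(265,170,345,310))):
    im=cv2.imread(f'pics/{n}0.png')[y0:y1,x0:x1]
    im=cv2.convertScaleAbs(cv2.resize(im,None,fx=4,fy=4,interpolation=2),alpha=1.6);cv2.imwrite(f'pics/{n}0z.png',im)
E
```

```text
lid z 0.12338796290020326 14933
((613.1542358398438, 63.67359924316406), (194.6702117919922, 342.54425048828125), 16.883167266845703) [[ 470.2733  199.2955]
 [ 569.7554 -128.4847]
 [ 756.0352  -71.9483]
 [ 656.5531  255.8319]]
```

View pics/top0z.png

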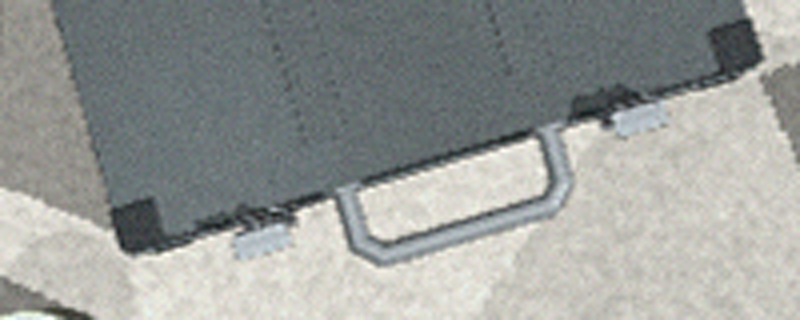

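View pics/side0z.png

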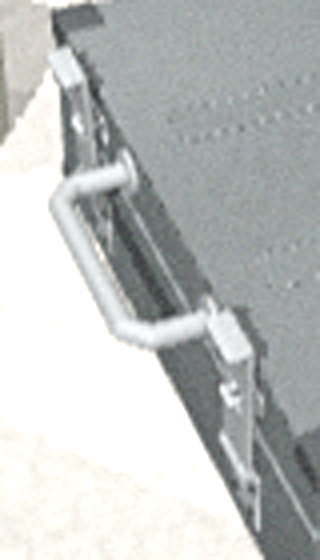

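```bash
cat >> m0.py <<'E'
print('---')
a=np.radians(16.88);X=np.array([np.cos(a),np.sin(a),0]);Y=np.array([-np.sin(a),np.cos(a),0])
# refine centre: lid mask pts, edges at robust percentiles
O=np.array([.6131,.0637,0])
def loc(p): return np.stack([(p-O)@X,(p-O)@Y,p[...,2]],-1)
for n,c in C.items():
    P=pts(c);L=loc(P);ok=c['depth']>0
    s=ok&(abs(L[...,2]-.123)<.005)&(abs(L[...,0])<.12)&(abs(L[...,1])<.2)
    for lo in (-.15,-.03,.02,.12):
        w=s&(abs(L[...,1]-lo)<.012);x=L[w][:,0];print(n,'x-range at y',lo,np.percentile(x,[1,99]))
    for lo in (-.05,0,.05):
        w=s&(abs(L[...,0]-lo)<.012);print(n,'y-range',np.percentile(L[w][:,1],[1,99]))
    f=ok&(L[...,0]<-.104)&(L[...,0]>-.16)&(abs(L[...,1])<.15)&(L[...,2]>.08)&(L[...,2]<.16)
    b=f&(abs(L[...,1])<.04)&(L[...,0]<-.118);print(n,'bar',b.sum(),np.percentile(L[b],[2,50,98],axis=0))
    for sgn in(1,-1):
        h=f&(abs(L[...,1]-sgn*.1)<.025)&(L[...,2]>.13);
        if h.sum():print(n,'hasp',sgn,h.sum(),np.percentile(L[h],[2,50,98],axis=0))
    # other things
def tri(a,b):
    (o1,r1),(o2,r2)=ray(C['top'],*a),ray(C['side'],*b)
    t=np.linalg.lstsq(np.stack([r1,-r2],1),o2-o1,rcond=None)[0];p,q=o1+r1*t[0],o2+r2*t[1]
    return (p+q)/2,np.linalg.norm(p-q)
for nm,a,b in(('bar',(315.4,277.6),(288,235.7)),('hr',(360,249.7),(323.2,253.5)),('hl',(265.5,280),(281.5,187))):
    p,e=tri(a,b);print(nm,p,e,'local',loc(p))
E
python3 m0.py
```

```text
lid z 0.12338796290020326 14933
((613.1542358398438, 63.67359924316406), (194.6702117919922, 342.54425048828125), 16.883167266845703) [[ 470.2733  199.2955]
 [ 569.7554 -128.4847]
 [ 756.0352  -71.9483]
 [ 656.5531  255.8319]]
---
top x-range at y -0.15 [-0.093   0.0942]
top x-range at y -0.03 [-0.0922  0.0938]
top x-range at y 0.02 [-0.0922  0.0939]
top x-range at y 0.12 [-0.092   0.0938]
top y-range [-0.1666  0.1664]
top y-range [-0.1667  0.1666]
top y-range [-0.1664  0.1664]
top bar 225 [[-0.1397 -0.0384  0.1023]
 [-0.1339 -0.      0.1082]
 [-0.1282  0.0383  0.1126]]
top hasp 1 83 [[-0.1158  0.0868  0.1373]
 [-0.11    0.0998  0.1418]
 [-0.1043  0.1131  0.1452]]
top hasp -1 55 [[-0.1119 -0.1137  0.1372]
 [-0.1082 -0.1003  0.1422]
 [-0.1045 -0.0869  0.1466]]
side x-range at y -0.15 [-0.0932  0.0942]
side x-range at y -0.03 [-0.0928  0.0939]
side x-range at y 0.02 [-0.0932  0.0939]
side x-range at y 0.12 [-0.0925  0.0933]
side y-range [-0.1702  0.164 ]
side y-range [-0.1705  0.1625]
side y-range [-0.1706  0.164 ]
side bar 192 [[-0.1397 -0.0381  0.1023]
 [-0.135  -0.0012  0.107 ]
 [-0.1287  0.038   0.1098]]
side hasp 1 64 [[-0.1155  0.0848  0.1342]
 [-0.1097  0.0969  0.1406]
 [-0.1043  0.1116  0.1423]]
side hasp -1 59 [[-0.1116 -0.1154  0.1394]
 [-0.1084 -0.102   0.141 ]
 [-0.1044 -0.0883  0.1428]]
bar [0.4857 0.0271 0.1006] 0.0027844284671897403 local [-0.1326  0.0019  0.1006]
hr [ 0.5423 -0.063   0.141 ] 0.003970411413603592 local [-0.1046 -0.1007  0.141 ]
hl [0.4798 0.127  0.139 ] 0.0015880822798808622 local [-0.1092  0.0993  0.139 ]
```

Both views agree on these:

| Item | Measured | Expected |
|---|---|---|
| Chest pose | centre about (0.613, 0.064), yaw 16.9° | – |
| Lid top height | 0.1234 | 0.123 |
| Bar position in chest axes | (-0.134, 0, 0.103) | (-0.135, 0, 0.103) |
| Hasp tip height | about 0.142 | 0.142 |

Next I'll locate the bystanders and work out the tool targets.

```bash
cat > g.py <<'E'
from h import *
np.set_printoptions(precision=4,suppress=True)
a=np.radians(16.88);X=np.array([np.cos(a),np.sin(a),0]);Y=np.array([-np.sin(a),np.cos(a),0]);O=np.array([.6135,.0638,0])
def loc(p): return np.stack([(p-O)@X,(p-O)@Y,p[...,2]],-1)
def W(x,y,z): return O+x*X+y*Y+np.array([0,0,z])
from scipy.spatial.transform import Rotation as Ro
def tgt(x,y,z,yaw=106.88):
    o=telemetry.get_obs();R=Ro.from_euler('xyz',o['eef_rot']).as_matrix()
    d=R.T@(W(x,y,z)-o['ee_pos']);dy=(yaw-np.degrees(o['eef_rot'][2])+180)%360-180
    print('local now',loc(o['ee_pos']),'rows shift',d/.05,'twist',-dy/8,'F',o['force'],'w',o['grip_width'],'t',o['time_s'])
E
python3 - <<'E'
from g import *
c=dict(np.load('top0.npz'))
for k in('f','cx','cy'): c[k]=float(c[k])
P=pts(c);L=loc(P);z=P[...,2]
for n,(u0,v0,u1,v1),zz in(('mug',(180,290,250,340),.03),('mughandle',(229,300,250,340),.02),('tool',(280,295,378,330),.006),('box',(400,225,465,275),.02),('jar',(150,215,197,258),.06),('mould',(386,148,460,215),.03)):
    m=np.zeros(z.shape,bool);m[v0:v1,u0:u1]=1;m&=(z>zz)&(c['depth']>0)&(z<.15)
    q=L[m];print(n,m.sum(),'min',q.min(0),'max',q.max(0)) if m.any() else 0
print('targets');tgt(-.078,-.1,.20);tgt(-.078,-.1,.147)
for p in((-.078,-.1,.2),(-.135,0,.103),(.057,0,.313)):print(W(*p),np.hypot(*W(*p)[:2]))
E
```

```text
mug 611 min [-0.1875  0.1803  0.0302] max [-0.1074  0.2793  0.0913]
mughandle 107 min [-0.1875  0.1803  0.02  ] max [-0.1427  0.2099  0.079 ]
tool 466 min [-0.2722 -0.1137  0.006 ] max [-0.158   0.1109  0.0199]
box 1262 min [-0.1825 -0.3196  0.0201] max [-0.1133 -0.2141  0.044 ]
jar 859 min [0.0001 0.2269 0.0606] max [0.0646 0.291  0.1073]
mould 2360 min [-0.0539 -0.3493  0.0306] max [ 0.0586 -0.2149  0.0718]
targets
local now [-0.633 -0.432  0.224] rows shift [10.7549 -7.1843  0.4869] twist -11.606714202850121 F [ 0.285  -0.1919  0.8528] w 0.09411372262649259 t 0.1
local now [-0.633 -0.432  0.224] rows shift [10.7548 -7.1833  1.5469] twist -11.606714202850121 F [ 0.285  -0.1919  0.8528] w 0.09411372262649259 t 0.1
[ 0.5679 -0.0545  0.2   ] 0.5705104271044905
[0.4843 0.0246 0.103 ] 0.4849408443055858
[0.668  0.0804 0.313 ] 0.6728590298612089
```

```bash
python3 -m creep '[[[0.3,-0.2,0],-0.5,0],[[0.8,-0.5,0],-1,0],[[1.4,-0.9,0],-1.6,0],[[2,-1.3,0],-2.2,0],[[2.6,-1.7,0],-2.8,0],[[3.2,-2.1,0],-3.5,0],[[3.8,-2.5,0],-4.2,0],[[4.4,-2.9,0],-4.9,0],[[5,-3.3,0],-5.6,0],[[5.6,-3.7,0],-6.3,0],[[6,-4,0],-6.8,0],[[6.2,-4.1,0],-7,0]]' 30
python3 -c "
from g import *
tgt(-.078,-.1,.20)"
```

```text
time_s: 1.3
ee_pos: [0.3852, -0.2581, 0.2243]
eef_rot: [-3.141, -0.0, 1.226]
force: [-0.4, -0.3, 0.3]
grip_width: 0.0017
local now [-0.3119 -0.2418  0.2243] rows shift [5.0662 2.0629 0.4867] twist -4.578553375491715 F [-0.3682 -0.2829  0.2972] w 0.0016702318068232234 t 1.3
```

```bash
python3 -m creep '[[[0.3,0.15,0],-0.4,0],[[0.8,0.35,0],-0.9,0],[[1.4,0.6,0],-1.5,0],[[2,0.8,0],-2,0],[[2.6,1.05,0],-2.6,0],[[3.2,1.3,0],-3.2,0],[[3.8,1.55,0.1],-3.8,0],[[4.3,1.75,0.2],-4.2,0],[[4.7,1.9,0.3],-4.5,0],[[4.95,2.02,0.4],-4.58,0],[[5.06,2.06,0.48],-4.58,0],[[5.06,2.06,0.48],-4.58,0]]'
python3 -c "
from g import *
tgt(-.078,-.1,.147)
for n in('top','side'):save(cam(n),f'pics/{n}1.png')"
```

```text
time_s: 2.5
ee_pos: [0.5674, -0.0572, 0.1996]
eef_rot: [-3.14, -0.001, 1.86]
force: [-0.5, -0.8, 0.7]
grip_width: 0.0004
local now [-0.0792 -0.1024  0.1996] rows shift [0.0478 0.0255 1.0526] twist -0.035607257771978595 F [-0.4898 -0.7736  0.7414] w 0.0003676354955169243 t 2.5
```

View pics/side1.png

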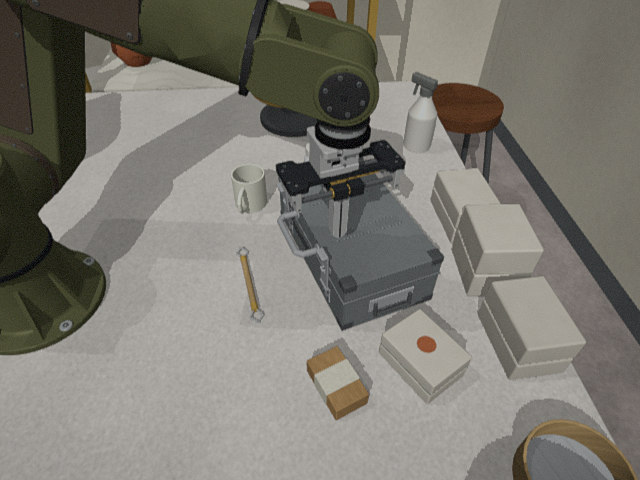

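View pics/top1.png

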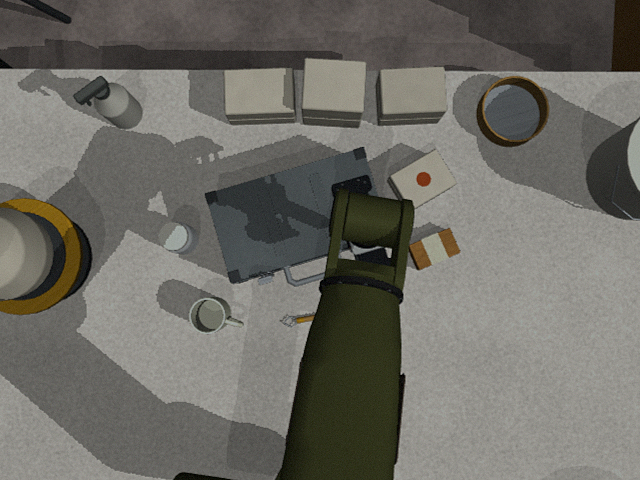

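The side view shows the closed fingers, tips near (338,235), above the lid just behind the right hasp. The wide body lies along the chest's x, as assumed. I'll lower them now.

```bash
python3 -m creep '[[[0.03,0.02,0.2],0,0],[[0.04,0.02,0.5],0,0],[[0.04,0.02,0.8],0,0],[[0.04,0.02,1.0],0,0],[[0.04,0.02,1.04],0,0],[[0.04,0.02,1.04],0,0]]'
python3 -c "
from g import *
tgt(-.078,-.1,.147)"
```

```text
time_s: 3.2
ee_pos: [0.5679, -0.0549, 0.1484]
eef_rot: [-3.141, -0.0, 1.861]
force: [-0.5, 0.3, 0.3]
grip_width: 0.0007
local now [-0.0781 -0.1004  0.1484] rows shift [0.0076 0.0015 0.0289] twist -0.02910285485395292 F [-0.4667  0.3427  0.2907] w 0.0007070087912600087 t 3.2
```

```bash
python3 -m creep '[[[0,-0.15,0],0,0],[[0,-0.35,0],0,0],[[0,-0.5,0],0,0],[[0,-0.65,0.03],0,0],[[0,-0.79,0.12],0,0],[[0,-0.94,0.28],0,0],[[0,-1.09,0.48],0,0],[[0,-1.2,0.68],0,0],[[0,-1.29,0.88],0,0],[[0,-1.29,0.88],0,0]]'
python3 -c "
from g import *
tgt(-.1455,-.1,.064)
for n in('top','side'):save(cam(n),f'pics/{n}2.png')"
```

```text
time_s: 4.2
ee_pos: [0.5051, -0.0733, 0.1028]
eef_rot: [-3.139, -0.001, 1.861]
force: [0.2, 0.5, -0.8]
grip_width: 0.0002
local now [-0.1436 -0.0997  0.1028] rows shift [-0.0074 -0.037   0.7751] twist -0.028592335007786573 F [ 0.247   0.5133 -0.7818] w 0.00021650468043161932 t 4.2
```

View pics/side2.png

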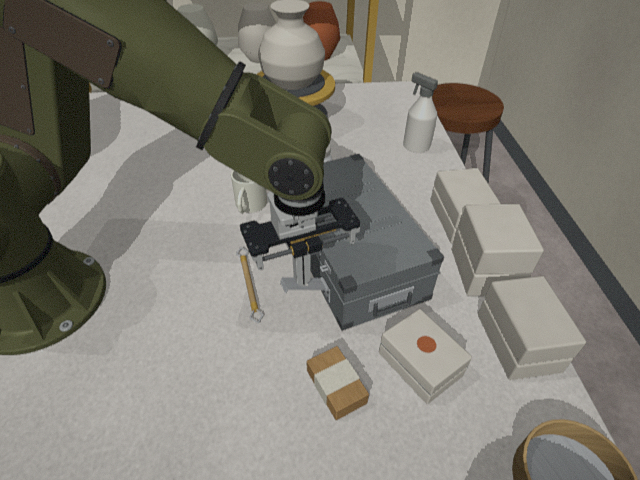

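The right strap has swung out under the fingertips, at about (295,284). I'll push it further down and then lift clear.

```bash
python3 -m creep '[[[0,-0.02,0.2],0,0],[[0,-0.04,0.4],0,0],[[0,-0.04,0.6],0,0],[[0,-0.04,0.76],0,0],[[0,-0.04,0.76],0,0],[[0,-0.04,0.4],0,0],[[0,-0.04,-0.1],0,0],[[0,-0.04,-0.7],0,0],[[0,-0.04,-1.3],0,0],[[0,0,-1.8],0,0],[[0,0,-1.9],0,0]]'
python3 -c "
from g import *
tgt(-.079,.1,.198)
for n in('top','side'):save(cam(n),f'pics/{n}3.png')"
```

```text
time_s: 5.4
ee_pos: [0.5072, -0.0734, 0.2023]
eef_rot: [3.138, 0.002, 1.862]
force: [0.7, 0.5, -1.0]
grip_width: 0.0006
local now [-0.1415 -0.1004  0.2023] rows shift [4.013  1.236  0.0816] twist -0.026021334823187914 F [ 0.6576  0.4516 -1.0185] w 0.0006425708444131172 t 5.4
```

View pics/side3.png

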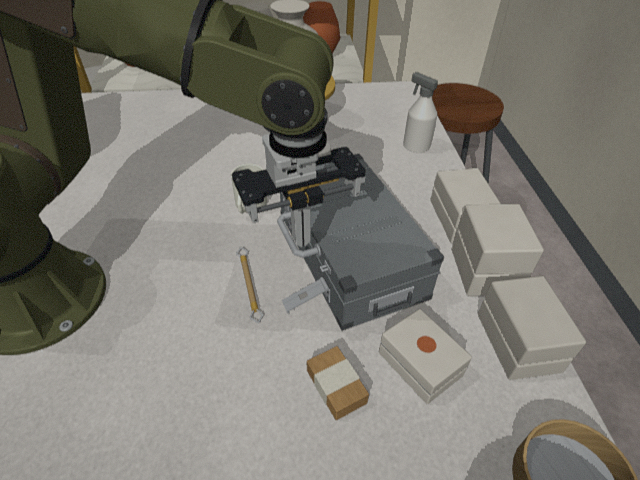

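The right hasp now sticks out below level, with its tip near (290,300). Now for the left one.

```bash
python3 -m creep '[[[0.2,0.2,0],0,0],[[0.5,0.4,0],0,0],[[1,0.6,0],0,0],[[1.5,0.8,0],0,0],[[2,1,0],0,0],[[2.5,1.15,0],0,0],[[3,1.2,0],0,0],[[3.5,1.22,0],0,0],[[3.8,1.22,0.03],0,0],[[3.97,1.22,0.06],0,0],[[4.01,1.22,0.08],0,0],[[4.01,1.22,0.08],0,0]]'
python3 -c "
from g import *
tgt(-.079,.1,.147)"
```

```text
time_s: 6.7
ee_pos: [0.5071, 0.136, 0.195]
eef_rot: [-3.141, 0.0, 1.862]
force: [0.3, -0.8, 0.3]
grip_width: 0.0006
local now [-0.0808  0.1     0.195 ] rows shift [-0.      0.0368  0.9597] twist -0.027454283743445274 F [ 0.3168 -0.8146  0.2981] w 0.0005543475582997682 t 6.7
```

```bash
python3 -m creep '[[[0,0.03,0.2],0,0],[[0,0.04,0.5],0,0],[[0,0.04,0.8],0,0],[[0,0.04,0.92],0,0],[[0,0.04,0.94],0,0],[[0,0.04,0.94],0,0]]'
python3 -c "
from g import *
tgt(-.078,.1,.147)
for n in('top','side'):save(cam(n),f'pics/{n}4.png')"
```

```text
time_s: 7.3
ee_pos: [0.5093, 0.1367, 0.1487]
eef_rot: [3.141, 0.0, 1.861]
force: [-0.9, -0.3, 0.1]
grip_width: 0.0005
local now [-0.0786  0.1     0.1487] rows shift [0.0004 0.0118 0.0333] twist -0.029584479662460694 F [-0.8804 -0.3259  0.0759] w 0.0005278055061581896 t 7.3
```

View pics/side4.png

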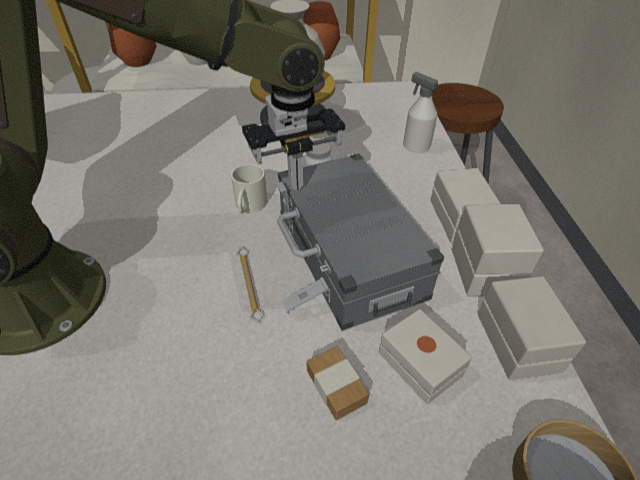

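The fingertips (295,185) are behind the left hasp, and the body will stay above the mug. I'll use the same push.

```bash
python3 -m creep '[[[0,-0.15,0],0,0],[[0,-0.35,0],0,0],[[0,-0.5,0],0,0],[[0,-0.65,0.03],0,0],[[0,-0.79,0.12],0,0],[[0,-0.94,0.28],0,0],[[0,-1.09,0.48],0,0],[[0,-1.2,0.68],0,0],[[0,-1.29,0.88],0,0],[[0,-1.31,1.1],0,0],[[0,-1.33,1.3],0,0],[[0,-1.33,1.3],0,0]]'
python3 -c "
from g import *
tgt(-.1455,.1,.064)"
```

```text
time_s: 8.6
ee_pos: [0.4447, 0.1177, 0.0819]
eef_rot: [-3.139, -0.0, 1.862]
force: [0.4, 0.3, 0.1]
grip_width: 0.0008
local now [-0.1459  0.1006  0.0819] rows shift [-0.0115  0.0083  0.3582] twist -0.026832606044060014 F [0.4398 0.2873 0.0737] w 0.0008289453315644911 t 8.6
```

```bash
python3 -m creep '[[[0,0,0.15],0,0],[[0,0,0.33],0,0],[[0,0,0.36],0,0],[[0,0,0.36],0,0],[[0,0,0.1],0,0],[[0,0,-0.4],0,0],[[0,0,-1],0,0],[[0,0,-1.6],0,0],[[0,0,-2.1],0,0],[[0,0,-2.4],0,0],[[0,0,-2.5],0,0]]'
python3 -c "
from g import *
tgt(-.1345,0,.2)
for n in('top','side'):save(cam(n),f'pics/{n}5.png')"
```

```text
time_s: 9.7
ee_pos: [0.4458, 0.1179, 0.2102]
eef_rot: [3.139, 0.0, 1.862]
force: [0.6, 1.0, 0.1]
grip_width: 0.0008
local now [-0.1447  0.1004  0.2102] rows shift [-2.0081  0.2117  0.2051] twist -0.02648155563765897 F [0.5675 1.0364 0.1218] w 0.0007880504247518863 t 9.7
```

View pics/side5.png

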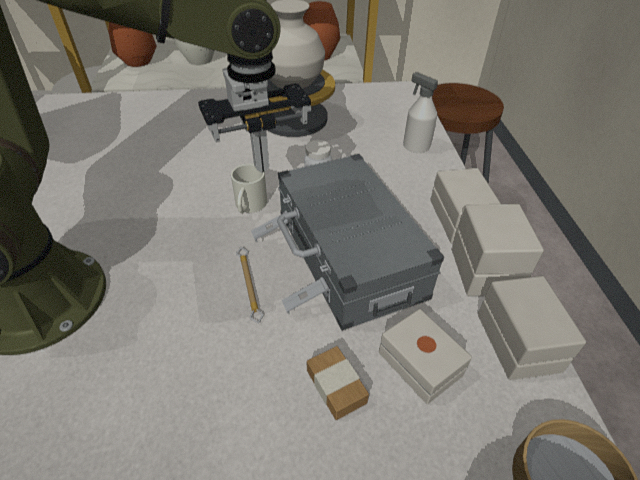

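View pics/top5.png

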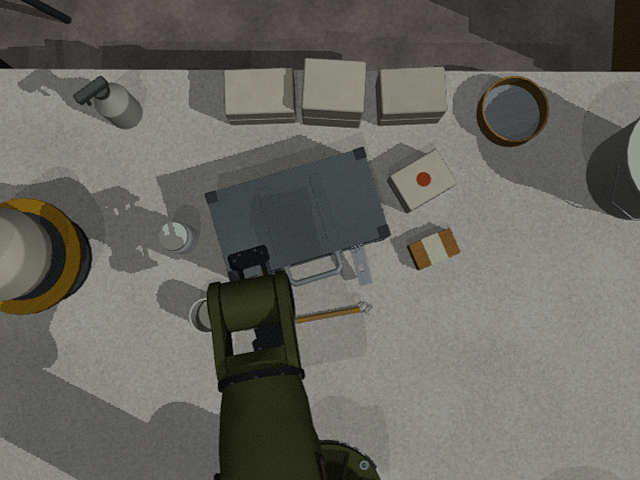

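Both hasps are out past level: the left tip is at about (258,238), the right at (290,301). I'll check their angles from depth, then move over the bar with a partly open gripper.

```bash
python3 -m creep '[[[-0.2,0.02,0],0,0.36],[[-0.5,0.08,0],0,0.36],[[-0.9,0.14,0],0,0.36],[[-1.3,0.2,0.05],0,0.36],[[-1.7,0.21,0.1],0,0.36],[[-1.95,0.21,0.15],0,0.36],[[-2.01,0.21,0.2],-0.03,0.36],[[-2.01,0.21,0.2],-0.03,0.36]]'
python3 - <<'E'
from g import *
c=cam('side');L=loc(pts(c));ok=c['depth']>0
for s in(1,-1):
    m=ok&(abs(L[...,1]-s*.1)<.011)&(L[...,0]<-.12)&(L[...,0]>-.19)&(L[...,2]>.02)&(L[...,2]<.14)
    q=L[m];p=np.polyfit(q[:,0],q[:,2],1);print(s,len(q),'phi',np.pi/2+np.arctan(p[0]),q.min(0),q.max(0))
save(c,'pics/side6.png')
tgt(-.1345,0,.104)
E
```

```text
time_s: 10.6
ee_pos: [0.484, 0.0243, 0.1977]
eef_rot: [-3.14, -0.001, 1.865]
force: [-0.2, -0.8, 0.4]
grip_width: 0.0338
1 180 phi 1.8883493221815575 [-0.1798  0.0891  0.0299] [-0.1206  0.1109  0.0529]
-1 298 phi 1.8938124612466734 [-0.1801 -0.1109  0.0309] [-0.1201 -0.089   0.0536]
local now [-0.1353  0.0002  0.198 ] rows shift [-0.0055  0.0172  1.8809] twist 0.0025638228417719233 F [-0.3059 -0.5367  1.2483] w 0.03371189038818951 t 10.65
```

View pics/side6.png

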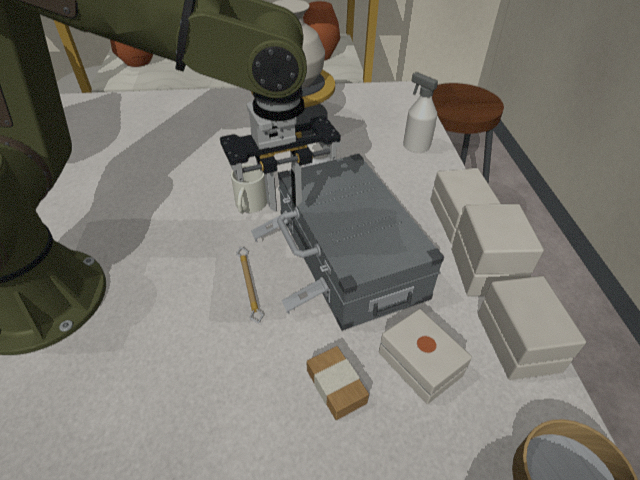

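Both hasps stand at 1.89 rad, well past 1.05. I'll lower the fingers over the bar.

```bash
python3 -m creep '[[[0,0,0.2],0,0.36],[[0,0.01,0.45],0,0.36],[[0,0.01,0.7],0,0.36],[[0,0.01,0.95],0,0.36],[[0,0.01,1.2],0,0.36],[[0,0.01,1.4],0,0.36],[[0,0.01,1.6],0,0.36],[[0,0.01,1.75],0,0.36],[[0,0.01,1.84],0,0.36],[[0,0.01,1.87],0,0.36],[[0,0.01,1.87],0,0.36]]'
python3 - <<'E'
from g import *
tgt(-.135,0,.103)
for n in('top','side'):
    c=cam(n);save(c,f'pics/{n}7.png')
cv2.imwrite('pics/side7z.png',cv2.resize(cv2.imread('pics/side7.png')[130:280,220:370],None,fx=4,fy=4))
E
```

```text
time_s: 11.75
ee_pos: [0.4848, 0.0247, 0.105]
eef_rot: [3.141, 0.0, 1.866]
force: [-0.2, 0.0, 0.6]
grip_width: 0.0337
local now [-0.1345 -0.0001  0.105 ] rows shift [ 0.0012 -0.0093  0.0401] twist 0.0032558121074544033 F [-0.1883  0.0302  0.6254] w 0.033691492546111305 t 11.75
```

View pics/side7z.png

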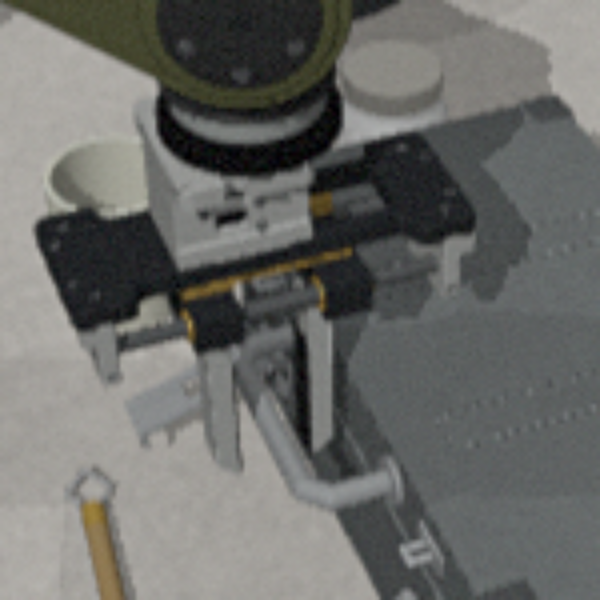

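The two fingers straddle the bar, one in the gap to the lid. I'll close with moderate force.

```bash
python3 -m creep '[[[0,0,0.03],0,0.36],[[0,0,0.03],0,0.2],[[0,0,0.03],0,0.1],[[0,0,0.03],0,0],[[0,0,0.03],0,0],[[0,0,0.03],0,0],[[0,0,0.03],0,0]]' 25
python3 - <<'E'
from g import *
o=telemetry.get_obs();print(loc(o['ee_pos']),o['force'],o['grip_width'])
r=.2307
import math
p=loc(o['ee_pos']);a0=math.atan2(p[2]-.085,.095-p[0]);R=math.hypot(p[2]-.085,.095-p[0]);print('a0',a0,'R',R)
for k in range(0,25):
    t=1.33*k/24;b=a0+t
    print(k,round(t,3),'y %.2f z %.2f'%((.095-R*math.cos(b)-p[0])/.05,-(.085+R*math.sin(b)-p[2])/.05))
E
```

```text
time_s: 12.55
ee_pos: [0.4859, 0.025, 0.1038]
eef_rot: [3.138, 0.0, 1.866]
force: [9.3, 3.9, -4.8]
grip_width: 0.0115
[-0.1334 -0.0001  0.1038] [ 9.293   3.8912 -4.8144] 0.011475601987687031
a0 0.08199502285303138 R 0.2291461975069299
0 0.0 y 0.00 z -0.00
1 0.055 y 0.03 z -0.25
2 0.111 y 0.07 z -0.50
3 0.166 y 0.13 z -0.75
4 0.222 y 0.19 z -1.00
5 0.277 y 0.28 z -1.24
6 0.333 y 0.37 z -1.47
7 0.388 y 0.48 z -1.70
8 0.443 y 0.60 z -1.92
9 0.499 y 0.74 z -2.14
10 0.554 y 0.88 z -2.35
11 0.61 y 1.04 z -2.55
12 0.665 y 1.20 z -2.74
13 0.72 y 1.38 z -2.92
14 0.776 y 1.57 z -3.09
15 0.831 y 1.77 z -3.25
16 0.887 y 1.97 z -3.40
17 0.942 y 2.18 z -3.54
18 0.998 y 2.41 z -3.67
19 1.053 y 2.63 z -3.78
20 1.108 y 2.87 z -3.88
21 1.164 y 3.10 z -3.97
22 1.219 y 3.35 z -4.04
23 1.275 y 3.59 z -4.10
24 1.33 y 3.84 z -4.15
```

The grip is on the bar at 11.5 mm. A 10 N side load shows the bar sits about 1–2 mm further toward +x, so I'll ease the command that way before lifting.

```bash
python3 -m creep '[[[0,0.02,0],0,0],[[0,0.04,0],0,0],[[0,0.04,0],0,0],[[0,0.04,0],0,0]]'
python3 - <<'E'
from g import *
o=telemetry.get_obs();print(loc(o['ee_pos']),o['force']@X,o['force'],o['moment'],o['grip_width'],o['time_s'])
E
```

```text
time_s: 12.95
ee_pos: [0.486, 0.0251, 0.1035]
eef_rot: [-3.14, -0.0, 1.866]
force: [-5.4, -2.6, 5.1]
grip_width: 0.0109
[-0.1333 -0.0001  0.1035] -5.911305196173489 [-5.4007 -2.5599  5.0822] [-0.424   0.9473  0.0175] 0.010936652322413316 12.95
```

```bash
python3 - <<'E'
import math
R=.2307;a0=math.atan2(.0182,.230)
def pos(t): return -R*math.cos(a0+t)/.05, -R*math.sin(a0+t)/.05
t=0
for blk in ([.01,.03,.06,.1,.14,.18,.22,.26,.3,.33,.35,.35],[.37,.41,.45,.49,.53,.57,.61,.65,.69,.72,.74,.74],[.76,.8,.84,.88,.92,.96,1.0,1.04,1.07,1.1,1.11,1.11]):
    y0,z0=pos(t);print(','.join('[[0,%.2f,%.2f],0,0]'%(pos(b)[0]-y0,pos(b)[1]-z0) for b in blk));t=blk[-1]
E
```

```text
[[0,0.00,-0.05],0,0],[[0,0.01,-0.14],0,0],[[0,0.03,-0.28],0,0],[[0,0.06,-0.46],0,0],[[0,0.10,-0.64],0,0],[[0,0.14,-0.82],0,0],[[0,0.19,-1.00],0,0],[[0,0.25,-1.17],0,0],[[0,0.31,-1.34],0,0],[[0,0.37,-1.47],0,0],[[0,0.40,-1.56],0,0],[[0,0.40,-1.56],0,0]
[[0,0.04,-0.08],0,0],[[0,0.12,-0.25],0,0],[[0,0.21,-0.41],0,0],[[0,0.31,-0.57],0,0],[[0,0.41,-0.72],0,0],[[0,0.52,-0.87],0,0],[[0,0.63,-1.01],0,0],[[0,0.75,-1.15],0,0],[[0,0.88,-1.29],0,0],[[0,0.98,-1.39],0,0],[[0,1.04,-1.45],0,0],[[0,1.04,-1.45],0,0]
[[0,0.07,-0.06],0,0],[[0,0.21,-0.18],0,0],[[0,0.35,-0.30],0,0],[[0,0.50,-0.41],0,0],[[0,0.65,-0.51],0,0],[[0,0.81,-0.61],0,0],[[0,0.97,-0.70],0,0],[[0,1.14,-0.78],0,0],[[0,1.26,-0.84],0,0],[[0,1.39,-0.89],0,0],[[0,1.43,-0.91],0,0],[[0,1.43,-0.91],0,0]
```

```bash
python3 -m creep '[[[0,-0.01,-0.05],0,0],[[0,0,-0.14],0,0],[[0,0.02,-0.28],0,0],[[0,0.05,-0.46],0,0],[[0,0.09,-0.64],0,0],[[0,0.13,-0.82],0,0],[[0,0.18,-1.0],0,0],[[0,0.24,-1.17],0,0],[[0,0.3,-1.34],0,0],[[0,0.36,-1.47],0,0],[[0,0.39,-1.56],0,0],[[0,0.39,-1.56],0,0]]'
cat >> g.py <<'E'
import math
def st(hx=.0967):
    o=telemetry.get_obs();p=loc(o['ee_pos']);dx,dz=hx-p[0],p[2]-.085
    print('loc',p,'ang',math.atan2(dz,dx)-math.atan2(.018,.23),'R',math.hypot(dx,dz),'F local',[round(float(v),2) for v in (o['force']@X,o['force']@Y,o['force'][2])],'w',round(o['grip_width'],4),'rot',o['eef_rot'],'q',o['qpos'],'qd',abs(o['joint_vel']).max(),'t',o['time_s'])
E
python3 - <<'E'
from g import *
st()
for n in('top','side'):
    c=cam(n);save(c,f'pics/{n}8.png')
E
```

```text
time_s: 14.15
ee_pos: [0.505, 0.0308, 0.1825]
eef_rot: [-3.141, 0.0, 1.866]
force: [-7.3, -4.0, -1.1]
grip_width: 0.0109
loc [-0.1134 -0.0001  0.1825] ang 0.3565223215872984 R 0.23163895407156376 F local [-8.16, -1.69, -1.1] w 0.0109 rot [-3.1406  0.0001  1.8659] q [-0.0112  0.2425  1.6955 -0.0005  1.2045 -0.3062] qd 0.014124901617121502 t 14.15
```

View pics/side8.png

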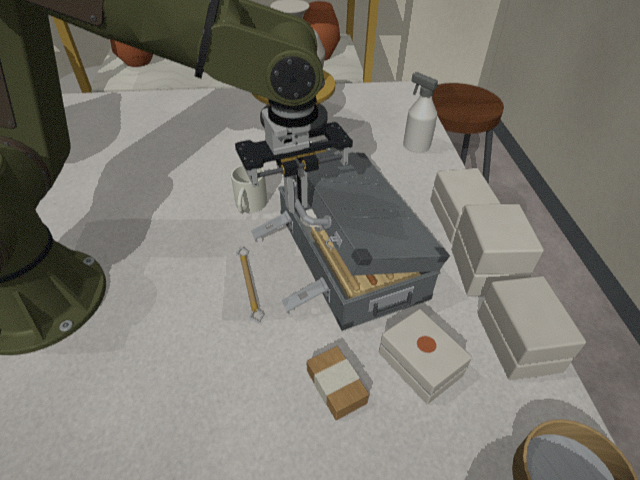

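The lid is up about 20° in the grip and its front edge is clear of the chest. I'll continue along the arc, taking the x command back about 1 mm to relieve the 8 N radial load.

```bash
python3 -m creep '[[[0,0.02,-0.08],0,0],[[0,0.1,-0.25],0,0],[[0,0.19,-0.41],0,0],[[0,0.29,-0.57],0,0],[[0,0.39,-0.72],0,0],[[0,0.5,-0.87],0,0],[[0,0.61,-1.01],0,0],[[0,0.73,-1.15],0,0],[[0,0.86,-1.29],0,0],[[0,0.96,-1.39],0,0],[[0,1.02,-1.45],0,0],[[0,1.02,-1.45],0,0]]'
python3 - <<'E'
from g import *
st()
save(cam('side'),f'pics/side9.png')
E
```

```text
time_s: 15.45
ee_pos: [0.5539, 0.0456, 0.2565]
eef_rot: [-3.141, 0.001, 1.866]
force: [-15.2, -6.2, 12.8]
grip_width: 0.0113
loc [-0.0623 -0.0001  0.2565] ang 0.7452037322524214 R 0.233899567426266 F local [-16.31, -1.54, 12.78] w 0.0113 rot [-3.1414  0.0007  1.8658] q [ 0.0166  0.2902  1.4586 -0.0008  1.3928 -0.2783] qd 0.015514445563482701 t 15.45
```

View pics/side9.png

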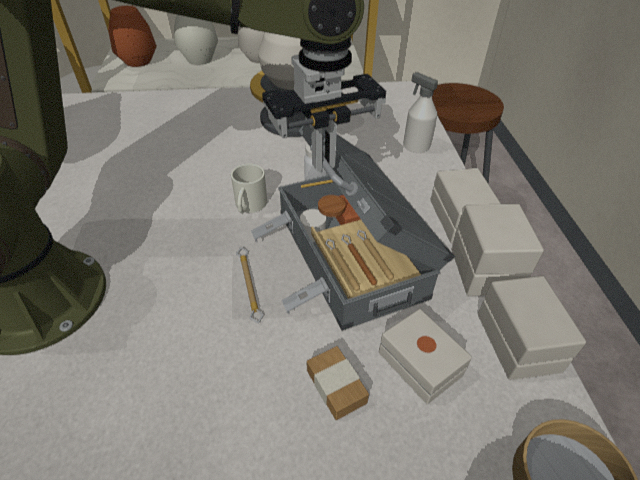

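The lid is at roughly 0.74 rad and following smoothly. The load is almost purely radial, about 20 N outward, with the tangential part about 3 N toward closing. The command is therefore 2–3 mm inside the true arc, so I'll relax it outward, check, and measure the lid angle from depth.

```bash
python3 -m creep '[[[0,-0.02,-0.02],0,0],[[0,-0.04,-0.04],0,0],[[0,-0.04,-0.04],0,0]]'
python3 - <<'E'
from g import *
st()
c=cam('side');L=loc(pts(c));ok=c['depth']>0
cv2.imwrite('pics/side10z.png',cv2.resize(cv2.imread('pics/side9.png')[130:300,280:470],None,fx=3,fy=3))
# lid front skirt inner/top plate: points right of gripper, y in [-.16,-.05]
m=ok&(L[...,1]>-.16)&(L[...,1]<-.03)&(L[...,2]>.1)&(L[...,0]>-.06)&(L[...,0]<.14)&(L[...,2]<.3)
q=L[m];print(len(q),np.percentile(q,[1,50,99],axis=0))
np.save('q.npy',q)
h,ex,ey=np.histogram2d(q[:,0],q[:,2],bins=[20,20],range=[[-.06,.14],[.1,.3]])
print(h.T[::-1].astype(int))
E
```

```text
time_s: 15.8
ee_pos: [0.5529, 0.0453, 0.2559]
eef_rot: [3.14, 0.0, 1.866]
force: [6.5, -2.1, -10.8]
grip_width: 0.0111
loc [-0.0634 -0.0001  0.2559] ang 0.7398462628485152 R 0.23413815590708767 F local [5.61, -3.92, -10.81] w 0.0111 rot [3.1403 0.0001 1.8659] q [ 0.0157  0.2875  1.4636  0.0002  1.3892 -0.2795] qd 0.004424428389514132 t 15.8
2917 [[-0.0558 -0.1589  0.1171]
 [-0.0158 -0.1     0.2167]
 [ 0.1162 -0.0319  0.2457]]
[[  0   0   0   0   0   0   0   0   0   0   0   0   0   0   0   0   0   0
    0   0]
 [  0   0   0   0   0   0   0   0   0   0   0   0   0   0   0   0   0   0
    0   0]
 [  0   0   0   0   0   0   0   0   0   0   0   0   0   0   0   0   0   0
    0   0]
 [  0   0   0   0   0   0   0   0   0   0   0   0   0   0   0   0   0   0
    0   0]
 [ 12   0   0   0   0   0   0   0   0   0   0   0   0   0   0   0   0   0
    0   0]
 [ 37   9   0   3   0   0   0   0   0   0   0   0   0   0   0   0   0   0
    0   0]
 [  7  50  39 443 128   2   0   0   0   0   0   0   0   0   0   0   0   0
    0   0]
 [  0  16 348  53   6 126  15   0   0   0   0   0   0   0   0   0   0   0
 
[... 330 characters left out ...]
   0   0
    0   0]
 [  0   0   0   0   0   0   0   0   0   0  45  72   0   0   0   0   0   0
    0   0]
 [  0   0   0   0   0   0   0   0   0   0   0  31  85   2   0   0   0   0
    0   0]
 [  0   0   0   0   0   0   0   0   0   0   0   0  18  94   3   0   0   0
    0   0]
 [  0   0   0   0   0   0   0   0   0   0   0   0   0   6  88   8   0   0
    0   0]
 [  0   0   0   0   0   0   0   0   0   0   0   0   0   0   0  83  24   0
    0   0]
 [  0   0   0   0   0   0   0   0   0   0   0   0   0   0   0   0  56  30
    0   0]
 [  0   0   0   0   0   0   0   0   0   0   0   0   0   0   0   0   0  57
    4   0]
 [  0   0   0   0   0   0   0   0   0   0   0   0   0   0   0   0   0   0
    0   0]]
```

View pics/side10z.png

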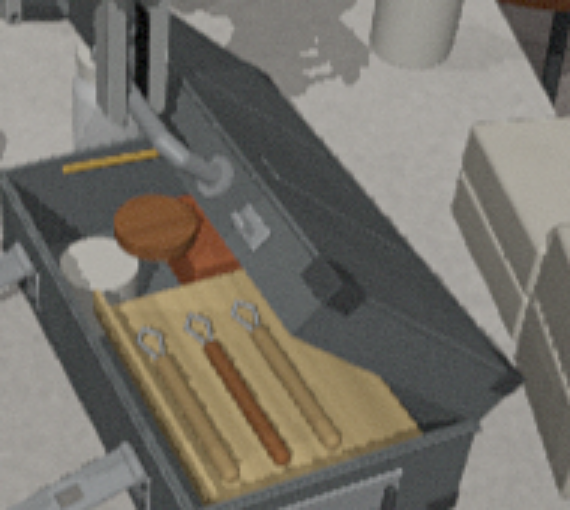

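Depth gives a clean cross-section of the lid: the front skirt and the top plate. I'll fit both lines for angle and hinge position.

```bash
cat >> g.py <<'E'
def lidfit(c,g,ylo=-.16,yhi=-.03,hx=.0965):
    L=loc(pts(c));ok=c['depth']>0;d=np.array([-math.cos(g),math.sin(g)]);n=np.array([math.sin(g),math.cos(g)])
    v=L[...,[0,2]]-np.array([hx,.085]);s=v@d;h=v@n
    w=ok&(L[...,1]>ylo)&(L[...,1]<yhi)
    T=w&(abs(h-.038)<.012)&(s>.02)&(s<.185);S=w&(abs(s-.19)<.012)&(h>.004)&(h<.033)
    out=[]
    for nm,m,vec,D in(('plate',T,n,.038),('skirt',S,d,.19)):
        q=L[m][:,[0,2]]
        if len(q)<40: print(nm,len(q));continue
        for _ in range(4):
            mu=q.mean(0);e=np.linalg.svd(q-mu,full_matrices=False)[2][1];e*=np.sign(e@vec);r=(q-mu)@e;q=q[abs(r)<2.5*r.std()+1e-4]
        th=math.atan2(e[0],e[1]) if nm=='plate' else math.atan2(e[1],-e[0])
        print(nm,len(q),'theta',round(th,4),'offset-from-hinge',round(float((mu-[hx,.085])@e),4),'rms',round(float(r.std()),4));out.append(th)
    return out
E
python3 - <<'E'
from g import *
lidfit(cam('side'),.75);c=cam('top');lidfit(c,.75);lidfit(c,.75,-.16,.16)
c=dict(np.load('side0.npz'))
for k in('f','cx','cy'): c[k]=float(c[k])
lidfit(c,0.)
E
```

```text
plate 1194 theta 0.7267 offset-from-hinge 0.0372 rms 0.0004
skirt 946 theta 0.7641 offset-from-hinge 0.191 rms 0.0013
plate 3123 theta 0.727 offset-from-hinge 0.0378 rms 0.0014
skirt 467 theta 0.7775 offset-from-hinge 0.1918 rms 0.0019
plate 6521 theta 0.7263 offset-from-hinge 0.0378 rms 0.0014
skirt 941 theta 0.7777 offset-from-hinge 0.1918 rms 0.0019
plate 4663 theta -0.0006 offset-from-hinge 0.0376 rms 0.001
skirt 298 theta 0.0156 offset-from-hinge 0.1936 rms 0.0037
```

The plate angle is 0.727 rad in both views. The skirt fit says 0.77, but it is short and less reliable. TCP x matches the bar exactly, and TCP sits about 4.6 mm above the bar axis because the bar crept a little along the pads while turning. The fingertips still reach 14 mm past it. I'll grip harder and continue.

```bash
python3 - <<'E'
import math
R=.2307;a0=math.atan2(.018,.230)
def pos(t): return -R*math.cos(a0+t)/.05, -R*math.sin(a0+t)/.05
t=.727
for blk in ([.735,.76,.79,.82,.85,.88,.91,.94,.965,.985,.995,.995],[1.0,1.02,1.045,1.07,1.1,1.13,1.155,1.175,1.19,1.2,1.2],[1.205,1.22,1.235,1.25,1.265,1.28,1.29,1.3,1.3]):
    y0,z0=pos(t);print(','.join('[[0,%.2f,%.2f],0,0]'%(pos(b)[0]-y0,pos(b)[1]-z0) for b in blk));t=blk[-1]
E
```

```text
[[0,0.03,-0.03],0,0],[[0,0.11,-0.10],0,0],[[0,0.22,-0.19],0,0],[[0,0.32,-0.28],0,0],[[0,0.43,-0.37],0,0],[[0,0.54,-0.45],0,0],[[0,0.66,-0.53],0,0],[[0,0.78,-0.60],0,0],[[0,0.87,-0.66],0,0],[[0,0.95,-0.71],0,0],[[0,0.99,-0.73],0,0],[[0,0.99,-0.73],0,0]
[[0,0.02,-0.01],0,0],[[0,0.10,-0.05],0,0],[[0,0.21,-0.11],0,0],[[0,0.31,-0.15],0,0],[[0,0.44,-0.21],0,0],[[0,0.57,-0.26],0,0],[[0,0.67,-0.30],0,0],[[0,0.76,-0.33],0,0],[[0,0.83,-0.35],0,0],[[0,0.87,-0.36],0,0],[[0,0.87,-0.36],0,0]
[[0,0.02,-0.01],0,0],[[0,0.09,-0.03],0,0],[[0,0.16,-0.04],0,0],[[0,0.22,-0.06],0,0],[[0,0.29,-0.08],0,0],[[0,0.36,-0.09],0,0],[[0,0.40,-0.10],0,0],[[0,0.45,-0.11],0,0],[[0,0.45,-0.11],0,0]
```

```bash
python3 -m creep '[[[0,0.04,-0.02],0,0],[[0,0.12,-0.08],0,0],[[0,0.23,-0.17],0,0],[[0,0.33,-0.26],0,0],[[0,0.44,-0.35],0,0],[[0,0.55,-0.43],0,0],[[0,0.67,-0.51],0,0],[[0,0.79,-0.58],0,0],[[0,0.88,-0.64],0,0],[[0,0.96,-0.69],0,0],[[0,1.0,-0.71],0,0],[[0,1.0,-0.71],0,0]]' 40
python3 - <<'E'
from g import *
st();c=cam('side');lidfit(c,1.0);save(c,'pics/side11.png')
E
```

```text
time_s: 17.15
ee_pos: [0.6002, 0.0596, 0.2934]
eef_rot: [3.14, 0.001, 1.866]
force: [-5.6, -4.9, 6.9]
grip_width: 0.0108
loc [-0.0139 -0.0001  0.2934] ang 1.004719569071673 R 0.235967416429968 F local [-6.76, -3.07, 6.95] w 0.0108 rot [3.1404 0.0007 1.8658] q [ 0.0385  0.3812  1.2546 -0.0004  1.5044 -0.2565] qd 0.010212634053698131 t 17.15
plate 0
skirt 988 theta 1.0049 offset-from-hinge 0.1904 rms 0.0013
```

View pics/side11.png

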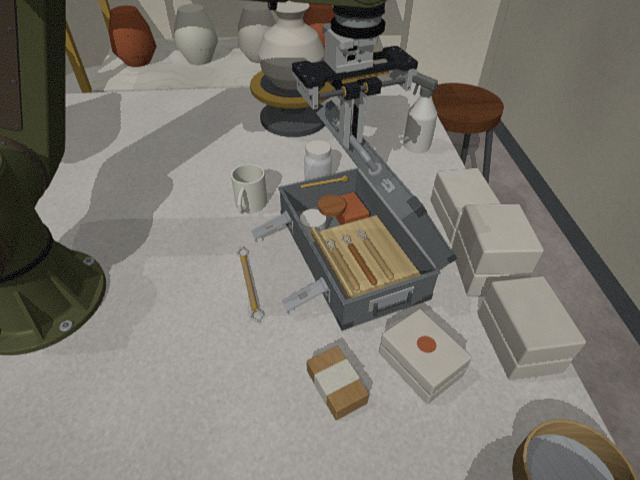

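The lid is at about 0.99 rad by bar x and 1.005 by the skirt, and nothing has been disturbed. I'll continue more slowly.

```bash
python3 -m creep '[[[0,0.02,-0.01],0,0],[[0,0.09,-0.04],0,0],[[0,0.2,-0.1],0,0],[[0,0.3,-0.14],0,0],[[0,0.42,-0.19],0,0],[[0,0.55,-0.24],0,0],[[0,0.65,-0.28],0,0],[[0,0.74,-0.31],0,0],[[0,0.81,-0.33],0,0],[[0,0.86,-0.34],0,0],[[0,0.86,-0.34],0,0]]'
python3 - <<'E'
from g import *
st();o=telemetry.get_obs();x=loc(o['ee_pos'])[0]
for h in(.0955,.0965):print('theta by x',math.acos((h-x)/.2307)-math.atan2(.018,.23))
c=cam('side');lidfit(c,1.2);c2=cam('top');lidfit(c2,1.2);lidfit(c2,1.2,-.16,.16)
E
```

```text
time_s: 18.3
ee_pos: [0.6416, 0.0721, 0.3107]
eef_rot: [3.139, 0.001, 1.866]
force: [-3.8, -5.1, 6.2]
grip_width: 0.0108
loc [ 0.0293 -0.0002  0.3107] ang 1.2025431021875865 R 0.2355059886779692 F local [-5.12, -3.73, 6.18] w 0.0108 rot [3.1391 0.001  1.8657] q [ 0.0554  0.4802  1.0777 -0.0004  1.581  -0.2395] qd 0.009349861618090947 t 18.3
theta by x 1.2017514427016764
theta by x 1.1972235638196262
plate 150 theta 1.1966 offset-from-hinge 0.0333 rms 0.0003
skirt 960 theta 1.2117 offset-from-hinge 0.1902 rms 0.0012
plate 518 theta 1.1975 offset-from-hinge 0.0373 rms 0.0004
skirt 755 theta 1.192 offset-from-hinge 0.1907 rms 0.002
plate 969 theta 1.1971 offset-from-hinge 0.0373 rms 0.0004
skirt 1366 theta 1.1814 offset-from-hinge 0.1906 rms 0.002
```

Plate fits (1.197) and bar x (1.197) agree. There are 0.133 rad left, which is about 30 mm in x and 7 mm up. Going slowly.

```bash
python3 -m creep '[[[0,0.03,-0.01],0,0],[[0,0.09,-0.03],0,0],[[0,0.16,-0.05],0,0],[[0,0.23,-0.06],0,0],[[0,0.3,-0.08],0,0],[[0,0.37,-0.1],0,0],[[0,0.43,-0.11],0,0],[[0,0.49,-0.12],0,0],[[0,0.53,-0.13],0,0],[[0,0.56,-0.13],0,0],[[0,0.56,-0.13],0,0],[[0,0.56,-0.13],0,0]]'
cat > chk.py <<'E'
from g import *
import sys
st();o=telemetry.get_obs();x=loc(o['ee_pos'])[0]
for h in(.0955,.0965):print('theta by x',math.acos((h-x)/.2307)-math.atan2(.018,.23))
c=cam('side');lidfit(c,1.31);c2=cam('top');lidfit(c2,1.31);lidfit(c2,1.31,-.16,.16)
save(c,f'pics/side{sys.argv[1]}.png');save(c2,f'pics/top{sys.argv[1]}.png')
E
python3 chk.py 13
```

```text
time_s: 19.6
ee_pos: [0.6683, 0.0802, 0.3167]
eef_rot: [3.139, 0.001, 1.866]
force: [-0.6, -5.4, 6.1]
grip_width: 0.011
loc [ 0.0572 -0.0002  0.3167] ang 1.3239595288923254 R 0.23499283765804851 F local [-2.12, -5.02, 6.05] w 0.011 rot [3.1392 0.0008 1.8656] q [ 0.0652  0.5517  0.9594 -0.0003  1.6279 -0.2297] qd 0.0027626287316173605 t 19.6
theta by x 1.3260657056890945
theta by x 1.3216685517272615
plate 732 theta 1.3213 offset-from-hinge 0.0334 rms 0.0005
skirt 895 theta 1.3132 offset-from-hinge 0.1897 rms 0.0011
plate 95 theta 1.3213 offset-from-hinge 0.0373 rms 0.0001
skirt 837 theta 1.3226 offset-from-hinge 0.1907 rms 0.002
plate 172 theta 1.3222 offset-from-hinge 0.0373 rms 0.0002
skirt 1504 theta 1.3165 offset-from-hinge 0.1906 rms 0.002
```

View pics/side13.png

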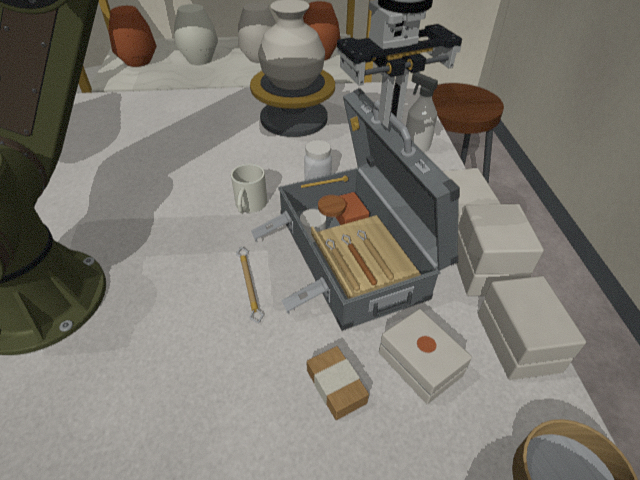

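View pics/top13.png

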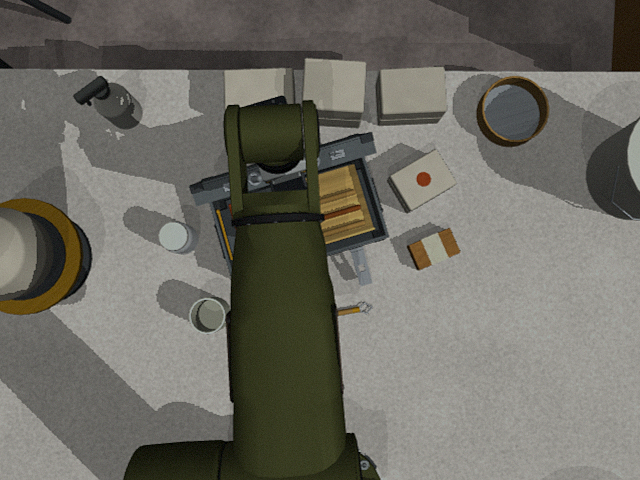

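All measures agree on about 1.322 rad, and the picture shows the lid upright with the handle held and the neighbours untouched. I'll do a last 2 mm nudge, also easing the small residual loads.

```bash
python3 -m creep '[[[0,0.01,0],0,0],[[0,0.02,-0.01],0,0],[[-0.01,0.03,-0.01],0,0],[[-0.01,0.04,-0.01],0,0],[[-0.01,0.04,-0.01],0,0],[[-0.01,0.04,-0.01],0,0],[[-0.01,0.04,-0.01],0,0],[[-0.01,0.04,-0.01],0,0]]'
python3 chk.py 14
```

```text
time_s: 20.5
ee_pos: [0.6702, 0.0808, 0.317]
eef_rot: [3.14, 0.0, 1.866]
force: [-2.0, -2.4, 8.2]
grip_width: 0.0108
loc [ 0.0592 -0.0002  0.317 ] ang 1.3322702315971597 R 0.23497861697663944 F local [-2.6, -1.67, 8.17] w 0.0108 rot [3.1395 0.0001 1.8661] q [ 0.0655  0.5572  0.9505  0.0003  1.6318 -0.2297] qd 0.0022412951320871562 t 20.5
theta by x 1.3345379782417983
theta by x 1.330147009817899
plate 776 theta 1.3293 offset-from-hinge 0.0334 rms 0.0005
skirt 916 theta 1.3165 offset-from-hinge 0.1897 rms 0.0012
plate 68 theta 1.3307 offset-from-hinge 0.0373 rms 0.0003
skirt 835 theta 1.311 offset-from-hinge 0.1903 rms 0.002
plate 127 theta 1.3319 offset-from-hinge 0.0372 rms 0.0005
skirt 1537 theta 1.3058 offset-from-hinge 0.1903 rms 0.0021
```

The angle is 1.330 rad by the plate fits and bar x. I'll hold, then check stillness, the hasps and the bystanders.

```bash
python3 -m creep '[[[0,0,0],0,0],[[0,0,0],0,0],[[0,0,0],0,0],[[0,0,0],0,0],[[0,0,0],0,0],[[0,0,0],0,0],[[0,0,0],0,0],[[0,0,0],0,0]]'
python3 chk.py 15
python3 - <<'E'
from g import *
c=cam('side');L=loc(pts(c));ok=c['depth']>0
for s in(1,-1):
    m=ok&(abs(L[...,1]-s*.1)<.011)&(L[...,0]<-.12)&(L[...,0]>-.19)&(L[...,2]>.02)&(L[...,2]<.14)
    q=L[m];p=np.polyfit(q[:,0],q[:,2],1);print(s,'phi',np.pi/2+np.arctan(p[0]))
a=cv2.imread('pics/side0.png').astype(int);b=cv2.cvtColor(c['img'],cv2.COLOR_RGB2BGR).astype(int)
# chromatic/edge displacement per bystander by phase correlation on Laplacian
for n,(u0,v0,u1,v1) in dict(mug=(226,158,272,216),tool=(232,242,270,326),jar=(300,136,336,166),mould=(374,306,476,404),box=(300,342,374,420)).items():
    f=lambda i:cv2.Laplacian(cv2.GaussianBlur(i[v0:v1,u0:u1].mean(2).astype(np.float32),(0,0),1.2),cv2.CV_32F)
    print(n,cv2.phaseCorrelate(f(a),f(b),cv2.createHanningWindow((u1-u0,v1-v0),cv2.CV_32F)))
E
```

```text
time_s: 21.4
ee_pos: [0.6702, 0.0807, 0.317]
eef_rot: [3.14, 0.0, 1.866]
force: [-1.6, -2.1, 7.8]
grip_width: 0.0109
loc [ 0.0591 -0.0003  0.317 ] ang 1.332180812208158 R 0.2349870747454207 F local [-2.14, -1.5, 7.8] w 0.0109 rot [3.1396 0.0002 1.8661] q [ 0.0655  0.5572  0.9506  0.0003  1.6318 -0.2297] qd 0.00181731160228006 t 21.4
theta by x 1.334441000075607
theta by x 1.3300499627316038
plate 775 theta 1.3301 offset-from-hinge 0.0333 rms 0.0005
skirt 892 theta 1.3097 offset-from-hinge 0.1895 rms 0.0011
plate 65 theta 1.3302 offset-from-hinge 0.0373 rms 0.0001
skirt 837 theta 1.3289 offset-from-hinge 0.1906 rms 0.002
plate 130 theta 1.3314 offset-from-hinge 0.0373 rms 0.0005
skirt 1528 theta 1.3142 offset-from-hinge 0.1904 rms 0.002
1 phi 1.8869933229760003
-1 phi 1.9000093489443048
mug ((-0.4193373482465752, 0.17350433476763882), 0.5441356622510486)
tool ((0.697853475847328, -0.9424132231880051), 0.4150861914952596)
jar ((-0.016444719550548825, 0.07701235285940378), 0.9675486701506155)
mould ((-0.10029172476451009, 0.05944488389750546), 0.9993977804537173)
box ((0.5276343195894029, -0.08732440795798624), 1.0501260836919148)
```

View pics/side15.png

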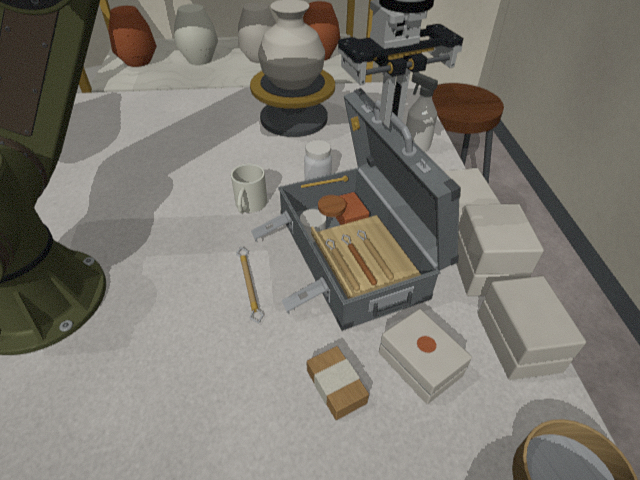

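The lid is still, both hasps are at about 1.89 rad, and the bystanders show only sub-pixel shifts that fit lighting changes. I'm handing in.

```bash
python3 -c "
from station import ctrl,telemetry
print(ctrl.hand_in())"
```

```text
the job is handed in; nothing more can be done
None
```

The lid is at its balance point with the arm still gripping the handle, and the job was handed in at about 21.5 s of the 51 s. Both hasps were swung off first, then the lid was raised slowly along its arc by the bow handle, which is gripped at 40 N.

**Last checks**
- **Hasps:** both are at about 1.89 rad, well past the 1.05 needed.
- **Lid angle:** top-plate fits in both cameras give 1.330 to 1.331 rad. The bar's position gives 1.330, or 1.334 if the hinge lies 1 mm further forward.
- **Stillness:** the arm and lid readings stayed unchanged over a 0.8 s hold.
- **Things around the chest:** all five showed image shifts under about 1 pixel, and I saw no movement. For the mug and the loop tool the match was only moderate, probably because of changing shadows.

**What disagreed**
- **Skirt fits:** fits to the lid's short front skirt were noisier, giving 1.31 to 1.33 rad. I relied on the plate fits instead.
- **Grip position:** the bar crept about 4 mm toward the fingertips while it turned in the grip, but it is still held between the pads. A vertical load of about 8 N remained at the wrist.
- **Loads on the way:** sideways loads on the bar peaked at about 21 N when I checked between moves. I eased them as the lid went up.

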